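Lay up the tasting board and the covered ramekin

TASK

Lay up this catering table: stand the ramekin in the middle of the round slate and put its lid on it; on the oak board, stand the jar in the middle, the pepper mill between the jar and the board's handle, and the steel dip cup on the other side of the jar, all three in line along the middle of the board with gaps of about 30 mm (3 cm) between neighbours. Everything stands upright; set things down rather than drop them, and do not shift the service bell.

Things in the scene. Friction and masses are not known exactly. Their poses are not given: they have to be found in the camera images.
- board: Fixed oak serving board: blade 240 mm (x) by 120 mm (y), 16 mm thick, plus a 34 mm wide handle of the same thickness ending 192 mm from the origin. Origin: centre of the blade's underside, on the table; x along the board towards the handle, y across, z up; top face at z = 16 mm. It lies left or right of the middle, turned up to 0.5 rad, handle pointing away from the robot.
- slate: Flat round dark-grey slate plate, 140 mm across and 8 mm thick, fixed on the table on the other side of the middle from the board. Origin: centre of its underside; top face at z = 8 mm.
- ramekin: Brown earthenware ramekin, open on top: plain upright cylinder 64 mm across outside, 45 mm high, wall 4 mm (mouth 56 mm across), floor 5 mm thick; 110 to 205 g. No handle. Origin: centre of its underside, z up.
- lid: Brown earthenware lid, 70 g, right way up on the table: plug 42 mm across, 6 mm deep underneath; disc 66 mm across at z = 6 to 12 mm; neck 14 mm across; round knob 22 mm across at z = 16 to 32 mm. Origin: centre of the plug's underside, z up. On the ramekin the plug hangs in the mouth (7 mm play all round), the disc rests on the rim, and the lid's origin is 39 mm above the ramekin's.
- jar: Squat amber glass jar with a pale paper label and a steel screw cap, closed: 48 mm across, 70 mm high; 120 to 216 g. Origin: centre of its underside, z up.
- mill: Dark wooden pepper mill, upright: plain cylinder 40 mm across up to 60 mm height, then a waist 28 mm across at 69 mm, a head 40 mm across at 78 mm and a small steel ball on top, 100 mm high in all; 112 to 203 g. Origin: centre of its underside, z up.
- cup: Small low stainless steel dip cup, open on top: plain upright cylinder 52 mm across outside, 28 mm high, wall 3 mm, floor 4 mm thick; about 80 g. Origin: centre of its underside, z up.
- bell: Bystander, leave alone: loose brass service bell on a black round base 72 mm across, 47 mm high. Origin: centre of its underside. It stands among the loose things: all six start upright on the table between board and slate, in two columns of three along x (centres at least 85 mm apart in a column, 110 mm between columns), in random order.
There are look-alikes about, which are no part of the job. What is meant by the cup is not purple, and is the smaller of those in its own colour.

How it is judged:
At the end, for the whole second after the job is handed in: Ramekin on slate, within 15 mm of its centre; lid seated on it (10 mm of axis). On the board, within 15 mm of its long middle line: jar 15 mm from the middle at most; mill (handle side) and cup (other side) each 15 to 45 mm clear of the jar. All upright within 0.1 rad, at rest (horizontal distance between ramekin and slate below 0.015 m and z of ramekin in the frame of slate between 0.004 and 0.012 m and horizontal distance between lid and ramekin below 0.01 m and z of lid in the frame of ramekin between 0.035 and 0.043 m and z of jar in the frame of board between 0.012 and 0.02 m and y of jar in the frame of board between -0.015 and 0.015 m and z of mill in the frame of board between 0.012 and 0.02 m and y of mill in the frame of board between -0.015 and 0.015 m and z of cup in the frame of board between 0.012 and 0.02 m and y of cup in the frame of board between -0.015 and 0.015 m and x of jar in the frame of board between -0.015 and 0.015 m and x of mill in the frame of board above 0.03 m and horizontal distance between mill and jar between 0.059 and 0.089 m and x of cup in the frame of board below -0.03 m and horizontal distance between cup and jar between 0.065 and 0.095 m and angle between each of ramekin, lid, jar, mill, cup's own z axis and vertical below 0.1 rad and linear speed of each of ramekin, lid, jar, mill, cup below 0.02 m/s); the robot touches nothing.
It fails at once if the service bell is shifted by more than 20 mm (distance of bell from where it was at the start of the episode above 0.02 m).
It fails at once if one of the five things is dropped: it moves faster than 0.7 m/s with no finger touching it ((linear speed of ramekin above 0.7 m/s and contact force between ramekin and the fingers below 0.05 N) or (linear speed of lid above 0.7 m/s and contact force between lid and the fingers below 0.05 N) or (linear speed of jar above 0.7 m/s and contact force between jar and the fingers below 0.05 N) or (linear speed of mill above 0.7 m/s and contact force between mill and the fingers below 0.05 N) or (linear speed of cup above 0.7 m/s and contact force between cup and the fingers below 0.05 N)).
It also fails if it takes over 136 s, if anything falls off the work surface, if the arm or the gripper's body presses on something with over 40 N, if the wrist force passes 120 N, or if a joint passes its speed limit or range.

ROBOT

A 7-joint arm with a two-finger parallel gripper is mounted at the origin on the work surface. World frame = base frame: x ahead of the robot, y to its left, z up, the work surface at z = 0. Lengths are in m, angles in rad, forces in N, time in s.
With the tool pointing down it reaches from about 0.425 to 0.875 m from the base axis. Payload 8.4 kg.
Tool frame: the origin (TCP) lies on the centre line of the jaws, within the pads' length; the fingertips stand 8 mm ahead of it and the grasp point (between the pads) lies 11 mm behind it; z points along the fingers, y is the direction in which the jaws open and shut (so a half turn about z gives the same grasp; the last joint's range is limited). The gripper opens to 85 mm and grips with 20 to 120 N. Pads are 22 mm wide; open, the fingers measure 114 mm over their backs; the gripper's body (76 mm by 85 mm) begins 54 mm behind the grasp point. The pads swing forward as they close: fully open they stand 13 mm farther back than shut.
Start: joints at [1.171, 0.333, 0.04, 1.465, -0.013, 1.343, -0.059], TCP at [0.193, -0.621, 0.239] pointing down, gripper open.
Joint ranges: [-2.58, 2.58], [-0.38, 2.09], [-1.3, 1.39], [0.25, 2.4], [-1.5, 4.64], [0.08, 2.09], [-2.65, 2.65]. Speed limits (rad/s): [2.22, 2.22, 2.79, 2.79, 3.14, 3.14, 3.14].

INTERFACE

Orientations are given as a unit quaternion [x, y, z, w].
In Python, from cell import robot, capture, ticket gives the robot as it stands. The module is installed in compiled form; this text tells all that it offers.
- The arm moves only by the shell command python3 -m handwheel 'ROWS'. ROWS is JSON, one flat list of numbers, 7 for each row, row after row: the closure in counts, from 0 (fully open) to 255 (shut), then the shift along the tool's x, y, z in m, then the turn, a rotation vector about the tool's x, y, z in rad. In form: [jaw, tx, ty, tz, rx, ry, rz, jaw, tx, ty, tz, rx, ry, rz, ...]. A call has 1 to 8 rows; each row is the pose to reach, as a shift and turn from the pose commanded when the call began, along the tool's axes at that moment; what a row does not reach only later rows make up. A row lasts 1/12 s, in which the tool goes at most 41.7 mm and 7.16 degrees, less where a joint would pass 70% of its speed; a pose out of reach is approached as far as the arm can. A call with a gripper value outside its range is refused whole. The fingers move at their own pace and stop on an object; the grip force is fixed at half the most. Time passes only in rows, so rows that repeat a pose let the fingers close. It gives the time, the measured TCP pose, the force and the opening at its end, in the units of the state.
- robot.sense(): the state, without advancing time (a new reading comes with each control period).
- capture(name): name is "scene" or "top"; returns a dict with "frame" (420x560x3 uint8, red, green, blue), "K" (3x3 intrinsics, pixels), "k1" (the pictures are not rectified: a ray, as slopes to the right and down, at radius r is drawn at 1 + k1 r^2 times it, then the intrinsics apply), "extrinsics" (4x4, takes a point from camera to world coordinates). Camera axes: x right, y down, z forward; pixel columns grow to the right and rows downward; lengths in m; the calibration is good to about 2 mm. A picture is of the moment at which its call begins. There is no depth.
- ticket.job_done(): hands the job in, once; it reports no verdict.
The state is a dict: "clock": time; "qpos": joint angles; "joint_vel": joint speeds; "effort": joint torques, N m; "eef_pos": TCP position; "tcp_rot": TCP orientation; "wrist_force": force on the tool from outside, world axes, zero at the start; "ft_torque": the same for the moment, N m; "grip_width": opening from 0.0 (shut) to 1.0 (fully open).
Only numpy, scipy, OpenCV 4.12 (cv2) and the standard library are available. Lean on these libraries where they do the work, as an engineer would, in place of code of your own. Each camera call takes 0.05 s, during which the arm holds its last target. There are 200 camera calls.

## Working session

There is one attempt and no reset: what is moved stays moved. The work goes in short steps, Python scripts to look and compute and a shell command to move; the robot and the scene stay as the last step left them, time stands still between calls to the robot, and variables do not carry over. Pictures are saved under pics/ and viewed, about 12 in all and at most 16, crops included, and the job is handed in when it is done.

```bash
mkdir -p pics; ls; cat > h.py <<'E'
import numpy as np, cv2
from cell import robot, capture, ticket
from scipy.spatial.transform import Rotation as R
def px2pt(c,u,v,z):
    K=np.array(c["K"]);D=np.array([c["k1"],0,0,0,0.])
    p=cv2.undistortPoints(np.array([[[u,v]]],float),K,D)[0,0]
    E=np.array(c["extrinsics"]);d=E[:3,:3]@[p[0],p[1],1];o=E[:3,3]
    return o+d*(z-o[2])/d[2]
def pt2px(c,P):
    E=np.linalg.inv(np.array(c["extrinsics"]))
    q=cv2.projectPoints(np.array(P,float).reshape(-1,3),cv2.Rodrigues(E[:3,:3])[0],E[:3,3],np.array(c["K"]),np.array([c["k1"],0,0,0,0.]))[0]
    return q.reshape(-1,2)
def save(c,n): cv2.imwrite("pics/"+n,c["frame"][:,:,::-1])
E
python3 - <<'E'
from h import *
for n in("scene","top"):
    c=capture(n);save(c,n+"0.png");print(n,c["k1"],np.round(c["K"],1).tolist(),np.round(c["extrinsics"],3).tolist())
s=robot.sense();print({k:np.round(v,3).tolist() for k,v in s.items()})
E
```

```text
pics
scene 0.01658958625047595 [[402.9, 0.0, 271.8], [0.0, 402.9, 206.0], [0.0, 0.0, 1.0]] [[-0.861, 0.382, -0.337, 0.919], [0.509, 0.635, -0.581, 0.522], [-0.008, -0.672, -0.741, 0.708], [0.0, 0.0, 0.0, 1.0]]
top -0.021881511058181743 [[392.7, 0.0, 279.6], [0.0, 392.7, 208.9], [0.0, 0.0, 1.0]] [[-0.017, -0.985, 0.173, 0.461], [-0.999, 0.012, -0.031, 0.017], [0.029, -0.174, -0.984, 0.814], [0.0, 0.0, 0.0, 1.0]]
{'clock': 0.1, 'qpos': [1.171, 0.334, 0.04, 1.466, -0.013, 1.343, -0.059], 'joint_vel': [0.001, -0.001, 0.0, -0.003, -0.0, -0.001, -0.002], 'effort': [0.005, -66.001, 1.372, -40.647, 0.017, 0.009, 0.0], 'eef_pos': [0.192, -0.62, 0.239], 'tcp_rot': [0.989, 0.15, -0.0, -0.001], 'wrist_force': [-0.372, 1.504, -0.264], 'ft_torque': [0.016, 0.012, 0.017], 'grip_width': 1.005}
```

View pics/scene0.png

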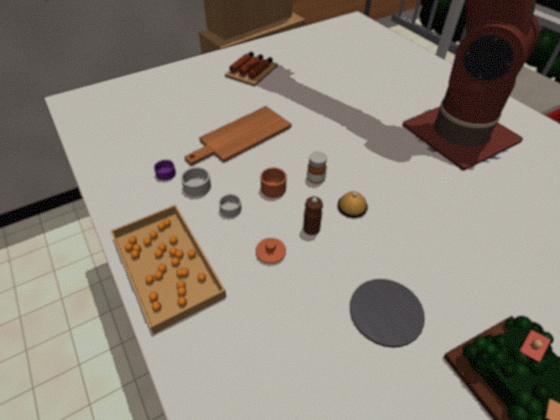

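View pics/top0.png

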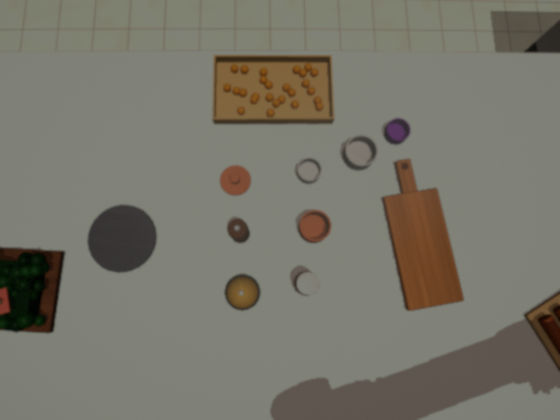

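The scene view shows all items; in the top view: slate (122,238), lid (236,180), mill (238,230), bell (243,292), ramekin (313,226), jar (307,283), small steel cup (308,171), the larger grey one a decoy (359,152), and board (424,248) with its handle pointing up and away.

```bash
python3 - <<'E'
from h import *
c=capture("top");f=c["frame"]
cv2.imwrite("pics/crop1.png",cv2.resize(f[140:320,190:390],None,fx=3.3,fy=3.3,interpolation=cv2.INTER_CUBIC)[:,:,::-1])
hsv=cv2.cvtColor(f,cv2.COLOR_RGB2HSV)
def blob(m,x,y,w=45):
    k=np.zeros_like(m);k[y-w:y+w,x-w:x+w]=m[y-w:y+w,x-w:x+w]
    cs=cv2.findContours(k,cv2.RETR_EXTERNAL,cv2.CHAIN_APPROX_NONE)[0]
    return max(cs,key=cv2.contourArea)
sat=((hsv[...,1]>90)*255).astype(np.uint8)
dark=((hsv[...,2]<95)*255).astype(np.uint8)
for n,m,x,y,z,w in[("slate",dark,122,238,.008,45),("lid",sat,236,180,.012,25),("ramekin",sat,313,226,.045,28),("mill",sat,238,230,.09,25),("bell",sat,243,292,.02,25)]:
    k=blob(m,x,y,w);(u,v),ax,a=cv2.fitEllipse(k);print(n,(round(u,1),round(v,1)),np.round(ax,1),px2pt(c,u,v,z).round(4))
k=blob(sat,424,248,70)
# blade: top-face corners by polygon fit
ap=cv2.approxPolyDP(k,4,True)[:,0]
for p in ap: print("board",p,px2pt(c,*p.astype(float),.016).round(4))
E
```

```text
slate (121.8, 238.2) [65.  69.4] [0.5457 0.3144 0.008 ]
lid (234.8, 179.9) [28.3 29.2] [0.6647 0.084  0.012 ]
ramekin (314.2, 225.6) [30.7 31. ] [ 0.5616 -0.0758  0.045 ]
mill (237.0, 228.7) [16.2 17.7] [0.5519 0.0732 0.09  ]
bell (241.9, 292.2) [30.7 31.5] [0.4341 0.0688 0.02  ]
board [399 178] [ 0.6646 -0.2627  0.016 ]
board [402 192] [ 0.6342 -0.267   0.016 ]
board [383 199] [ 0.6196 -0.2255  0.016 ]
board [406 307] [ 0.3987 -0.2585  0.016 ]
board [461 300] [ 0.4099 -0.3723  0.016 ]
board [436 189] [ 0.64   -0.3404  0.016 ]
board [417 191] [ 0.6361 -0.2992  0.016 ]
board [413 178] [ 0.6643 -0.2928  0.016 ]
```

View pics/crop1.png

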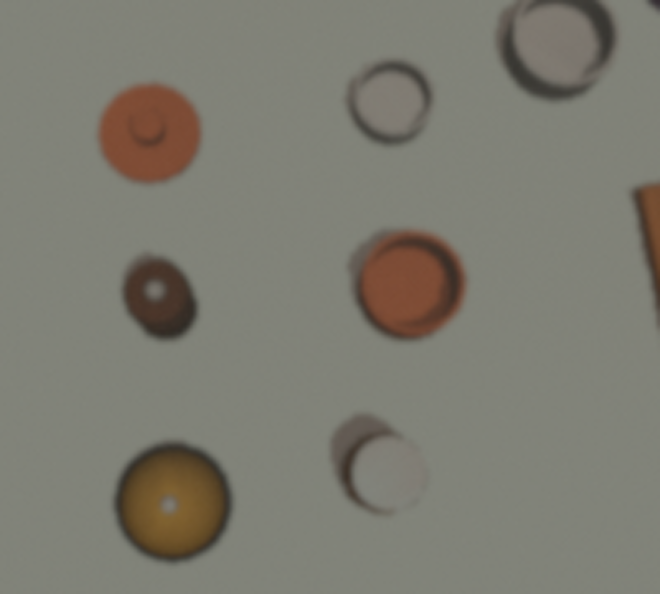

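Close-up crop: lid disc (149,133), mill ball (154,290), bell (170,500), small cup rim (391,102), ramekin rim (410,285), jar cap (388,472), all separate and upright.

```bash
python3 - <<'E'
from h import *
c=capture("top");s=capture("scene")
f=lambda x,y:(190+(x+.5)/3.3-.5,140+(y+.5)/3.3-.5)
O={}
for n,x,y,z in[("lid",149.5,133,.012),("millball",154,290,.1),("cup",391,102,.028),("ram",410,285,.045),("jar",388,472,.07)]:
    O[n]=px2pt(c,*f(x,y),z);print(n,O[n].round(4))
print("handle end",px2pt(c,405,160,.016).round(4))
b=np.array([.517,-.300,.016]);a=.144
ex=np.array([np.cos(a),np.sin(a),0]);ey=np.array([-ex[1],ex[0],0])
for cc,nm in((c,"t"),(s,"s")):
    im=cv2.resize(cc["frame"][:,:,::-1],None,fx=2,fy=2)
    P=[b+i*.12*ex+j*.06*ey for i,j in((1,1),(1,-1),(-1,-1),(-1,1))]
    cv2.polylines(im,[np.int32(2*pt2px(cc,P)+.5)],True,(255,0,0),1)
    for p in list(O.values())+[b,b+ex*.192,np.array([.5457,.3144,.008])]: cv2.circle(im,tuple(np.int32(2*pt2px(cc,p)[0]+.5)),2,(0,255,0),-1)
    O[nm]=None;del O[nm]
    im=im[280:640,150:950] if nm=="t" else im[200:720,330:880]
    cv2.imwrite(f"pics/ov_{nm}.png",im)
E
```

```text
lid [0.6646 0.0838 0.012 ]
millball [0.5527 0.0737 0.1   ]
cup [ 0.6791 -0.0689  0.028 ]
ram [ 0.5608 -0.0751  0.045 ]
jar [ 0.4511 -0.0562  0.07  ]
handle end [ 0.7041 -0.2786  0.016 ]
```

View pics/ov_t.png

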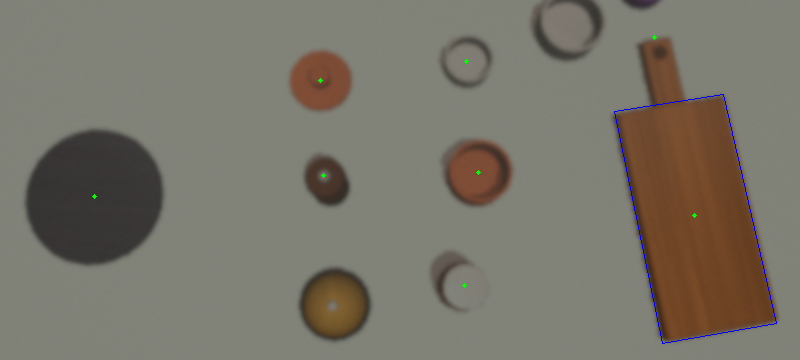

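View pics/ov_s.png

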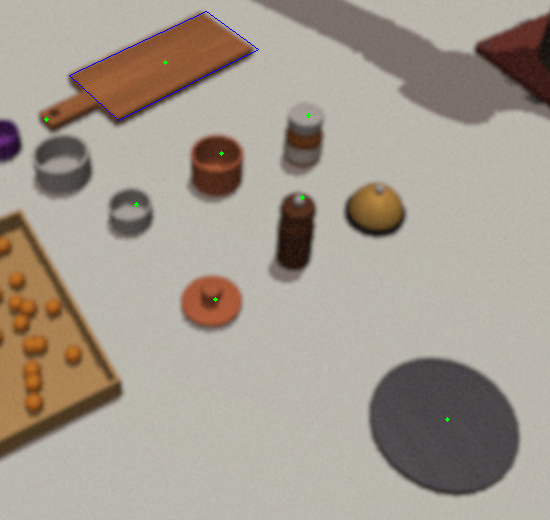

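Overlay: dots lie on the objects within ~2 px in top (lid 320,80; ramekin 478,172; slate 94,196); the scene view disagrees by a few mm only, and the board outline fits. Good enough to set out: square the tool up, go above the ramekin.

```bash
python3 -m handwheel '[0,0,0,0,0,0,0.301, 0,0,0,0,0,0,0.301, 0,0,0,0,0,0,0.301, 0,0,0,0,0,0,0.301]'
python3 -m handwheel '[0,0.184,-0.272,0,0,0,0, 0,0.184,-0.272,0,0,0,0, 0,0.184,-0.272,0,0,0,0, 0,0.184,-0.272,0,0,0,0, 0,0.184,-0.272,0,0,0,0, 0,0.184,-0.272,0,0,0,0, 0,0.184,-0.272,0,0,0,0, 0,0.184,-0.272,0,0,0,0]'
python3 -m handwheel '[0,0,0,0,0,0,0, 0,0,0,0,0,0,0]'
```

```text
clock: 0.58
eef_pos: [0.1926, -0.6207, 0.2392]
tcp_rot: [1.0, -0.001, -0.0, -0.0]
wrist_force: [0.1, 0.1, -0.7]
grip_width: 1.0
clock: 1.25
eef_pos: [0.3779, -0.3463, 0.2396]
tcp_rot: [1.0, 0.002, 0.0, 0.0]
wrist_force: [0.7, 0.1, -0.0]
grip_width: 1.0
clock: 1.42
eef_pos: [0.378, -0.347, 0.2396]
tcp_rot: [1.0, 0.003, 0.0, 0.0]
wrist_force: [-0.4, -1.4, -0.1]
grip_width: 1.004
```

```bash
python3 -m handwheel '[0,0.184,-0.272,0.06,0,0,0, 0,0.184,-0.272,0.06,0,0,0, 0,0.184,-0.272,0.06,0,0,0, 0,0.184,-0.272,0.06,0,0,0, 0,0.184,-0.272,0.06,0,0,0, 0,0.184,-0.272,0.06,0,0,0, 0,0.184,-0.272,0.06,0,0,0, 0,0.184,-0.272,0.06,0,0,0]'
python3 -m handwheel '[0,0,0,0.06,0,0,0, 0,0,0,0.06,0,0,0, 0,0,0,0.06,0,0,0, 0,0,0,0.06,0,0,0]'
python3 - <<'E'
from h import *
s=capture("scene");t=capture("top")
im=np.hstack([cv2.resize(a,None,fx=3,fy=3,interpolation=cv2.INTER_CUBIC) for a in(s["frame"][110:310,200:333],t["frame"][130:330,250:383])])
cv2.imwrite("pics/p6.png",im[:,:,::-1])
print(pt2px(s,[.562,-.0755,.13]),pt2px(t,[.562,-.0755,.13]))
E
```

```text
clock: 2.08
eef_pos: [0.5612, -0.0776, 0.1791]
tcp_rot: [1.0, -0.001, 0.0, 0.0]
wrist_force: [1.8, -1.7, 0.9]
grip_width: 0.999
clock: 2.42
eef_pos: [0.5597, -0.0788, 0.1188]
tcp_rot: [1.0, -0.001, -0.001, -0.0]
wrist_force: [1.2, 0.5, 0.8]
grip_width: 1.003
[[275.06007154 148.85757534]] [[319.63351115 219.06483677]]
```

View pics/p6.png

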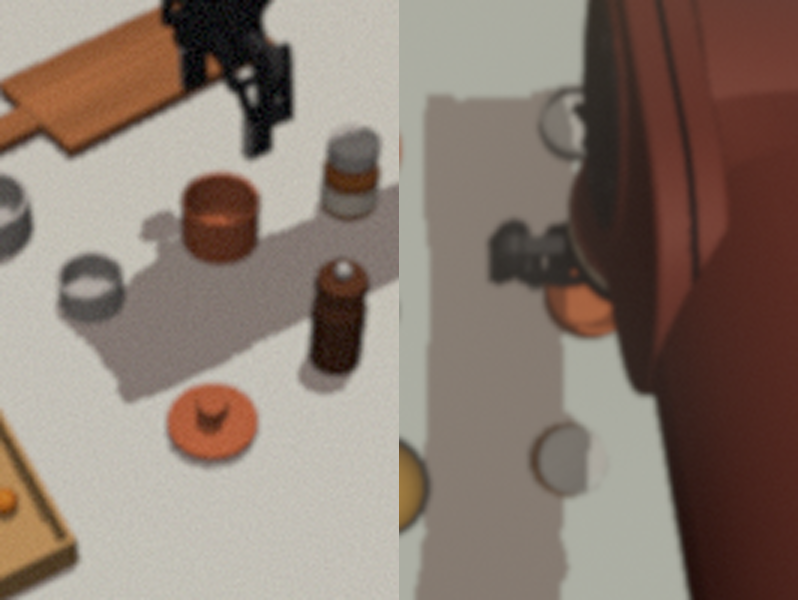

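The gripper hangs over the ramekin (scene: fingers at 260,130 above ramekin 220,215), jaws along y. Descend and grip.

```bash
python3 -m handwheel '[0,0.002,-0.0035,0.03,0,0,0, 0,0.002,-0.0035,0.06,0,0,0, 0,0.002,-0.0035,0.08,0,0,0, 0,0.002,-0.0035,0.095,0,0,0, 0,0.002,-0.0035,0.103,0,0,0, 0,0.002,-0.0035,0.103,0,0,0, 0,0.002,-0.0035,0.103,0,0,0]'
python3 -m handwheel '[255,0,0,0,0,0,0, 255,0,0,0,0,0,0, 255,0,0,0,0,0,0, 255,0,0,0,0,0,0, 255,0,0,0,0,0,0, 255,0,0,0,0,0,0, 255,0,0,0,0,0,0, 255,0,0,0,0,0,0]'
python3 -m handwheel '[255,0,0,0,0,0,0, 255,0,0,0,0,0,0]'
```

```text
clock: 3.1
eef_pos: [0.5633, -0.0743, 0.0178]
tcp_rot: [1.0, -0.0, 0.001, 0.0]
wrist_force: [0.2, 0.3, 0.9]
grip_width: 1.001
clock: 3.77
eef_pos: [0.5638, -0.0744, 0.0187]
tcp_rot: [1.0, -0.0, 0.001, 0.001]
wrist_force: [-2.2, -1.5, 10.5]
grip_width: 0.736
clock: 3.93
eef_pos: [0.5638, -0.0744, 0.0187]
tcp_rot: [1.0, -0.0, 0.001, 0.001]
wrist_force: [-2.5, -1.1, 11.1]
grip_width: 0.732
```

```bash
python3 -m handwheel '[255,0,0,-0.02,0,0,0, 255,0,0,-0.05,0,0,0, 255,0,0,-0.09,0,0,0, 255,0,0,-0.13,0,0,0, 255,0,0,-0.14,0,0,0, 255,0,-0.03,-0.14,0,0,0]'
python3 -m handwheel '[255,-0.008,-0.03,0,0,0,0, 255,-0.008,-0.07,0,0,0,0, 255,-0.008,-0.11,0,0,0,0, 255,-0.008,-0.15,0,0,0,0, 255,-0.008,-0.19,0,0,0,0, 255,-0.016,-0.23,0,0,0,0, 255,-0.016,-0.27,0,0,0,0, 255,-0.016,-0.31,0,0,0,0]'
python3 -m handwheel '[255,0,-0.03,0,0,0,0, 255,0,-0.045,0,0,0,0, 255,0,-0.05,0,0,0,0, 255,0,-0.05,0.03,0,0,0, 255,0,-0.05,0.06,0,0,0, 255,0,-0.05,0.09,0,0,0, 255,0,-0.05,0.09,0,0,0, 255,0,-0.05,0.09,0,0,0]'
```

```text
clock: 4.43
eef_pos: [0.5649, -0.0501, 0.1613]
tcp_rot: [1.0, -0.004, 0.004, 0.002]
wrist_force: [0.6, -1.4, -1.7]
grip_width: 0.73
clock: 5.1
eef_pos: [0.546, 0.2681, 0.1571]
tcp_rot: [1.0, -0.0, 0.001, -0.0]
wrist_force: [0.6, 0.1, -1.1]
grip_width: 0.73
clock: 5.77
eef_pos: [0.5462, 0.3141, 0.0656]
tcp_rot: [1.0, -0.001, -0.001, 0.001]
wrist_force: [-0.1, 1.5, -0.6]
grip_width: 0.735
```

```bash
python3 -m handwheel '[255,0.001,-0.001,0.012,0,0,0, 255,0.001,-0.001,0.024,0,0,0, 255,0.001,-0.001,0.031,0,0,0, 255,0.001,-0.001,0.035,0,0,0, 255,0.001,-0.001,0.037,0,0,0, 255,0.001,-0.001,0.037,0,0,0]'
python3 - <<'E'
from h import *
s=capture("scene");t=capture("top")
im=np.hstack([cv2.resize(a,None,fx=4,fy=4,interpolation=cv2.INTER_CUBIC) for a in(s["frame"][230:360,340:440],t["frame"][175:305,70:170])])
cv2.imwrite("pics/p7.png",im[:,:,::-1])
E
```

```text
clock: 6.27
eef_pos: [0.5473, 0.3172, 0.0291]
tcp_rot: [1.0, -0.0, -0.0, 0.0]
wrist_force: [0.2, -0.9, -0.6]
grip_width: 0.73
```

View pics/p7.png

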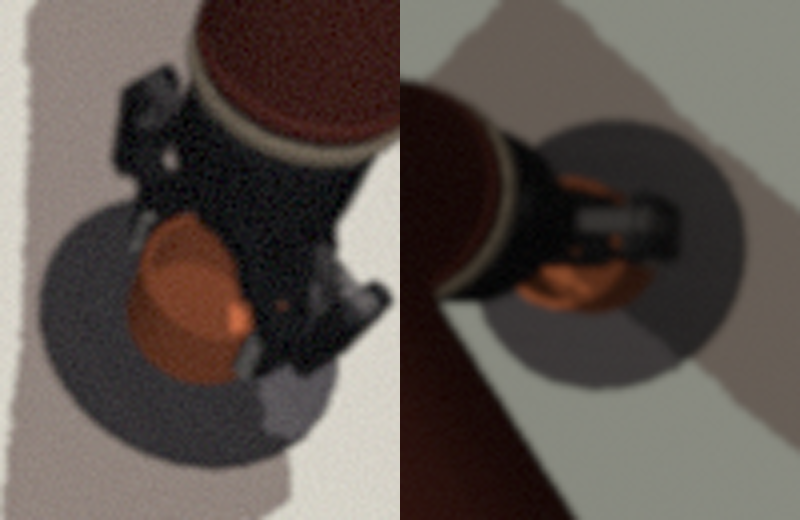

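Both views show the ramekin gripped over the slate's middle (scene 200,310; top 585,245, parallax included). Lower the last 2 mm and release.

```bash
python3 -m handwheel '[255,0,0.001,0.001,0,0,0, 255,0,0.001,0.002,0,0,0, 255,0,0.001,0.0025,0,0,0, 255,0,0.001,0.0025,0,0,0]'
python3 -m handwheel '[60,0,0,0,0,0,0, 0,0,0,0,0,0,0, 0,0,0,0,0,0,0, 0,0,0,0,0,0,0, 0,0,0,0,0,0,0, 0,0,0,0,0,0,0, 0,0,0,0,0,0,0, 0,0,0,0,0,0,0]'
python3 -m handwheel '[0,0,0,-0.03,0,0,0, 0,0,0,-0.06,0,0,0, 0,0,0,-0.1,0,0,0, 0,0,0,-0.13,0,0,0, 0,0,0,-0.13,0,0,0]'
```

```text
clock: 6.7
eef_pos: [0.5475, 0.3161, 0.0269]
tcp_rot: [1.0, -0.0, 0.0, 0.0]
wrist_force: [-0.3, 0.3, -0.7]
grip_width: 0.734
clock: 7.37
eef_pos: [0.5475, 0.3163, 0.0269]
tcp_rot: [1.0, -0.0, 0.0, -0.0]
wrist_force: [0.4, 1.0, 0.8]
grip_width: 0.995
clock: 7.78
eef_pos: [0.55, 0.3185, 0.1642]
tcp_rot: [1.0, -0.0, 0.004, -0.002]
wrist_force: [0.6, 1.3, 1.0]
grip_width: 1.001
```

```bash
python3 -m handwheel '[0,0.116,0.232,0,0,0,0, 0,0.116,0.232,0,0,0,0, 0,0.116,0.232,0,0,0,0, 0,0.116,0.232,0,0,0,0, 0,0.116,0.232,0,0,0,0, 0,0.116,0.232,0,0,0,0, 0,0.116,0.232,0,0,0,0, 0,0.116,0.232,0,0,0,0]'
python3 -m handwheel '[0,0,0,0.06,0,0,0, 0,0,0,0.06,0,0,0, 0,0,0,0.06,0,0,0]'
python3 - <<'E'
from h import *
s=capture("scene");t=capture("top")
f=t["frame"];hsv=cv2.cvtColor(f,cv2.COLOR_RGB2HSV)
m=((hsv[...,1]>90)*255).astype(np.uint8)
k=np.zeros_like(m);k[205:270,90:150]=m[205:270,90:150]
cs=cv2.findContours(k,0,cv2.CHAIN_APPROX_NONE)[0];q=max(cs,key=cv2.contourArea);(u,v),ax,a=cv2.fitEllipse(q)
print(cv2.contourArea(q),u,v,ax,px2pt(t,u,v,.053))
im=np.hstack([cv2.resize(a,None,fx=3,fy=3,interpolation=cv2.INTER_CUBIC) for a in(s["frame"][190:360,220:440],)])
cv2.imwrite("pics/p8.png",im[:,:,::-1])
E
```

```text
clock: 8.45
eef_pos: [0.665, 0.0782, 0.1561]
tcp_rot: [1.0, -0.004, -0.0, 0.001]
wrist_force: [0.0, -0.5, 0.4]
grip_width: 1.0
clock: 8.7
eef_pos: [0.6601, 0.0846, 0.0919]
tcp_rot: [1.0, 0.001, -0.004, 0.0]
wrist_force: [-0.7, -0.5, -0.4]
grip_width: 0.998
1037.5 114.67495727539062 236.13238525390625 (33.547096252441406, 39.5317268371582) [0.54507313 0.31166673 0.053     ]
```

View pics/p8.png

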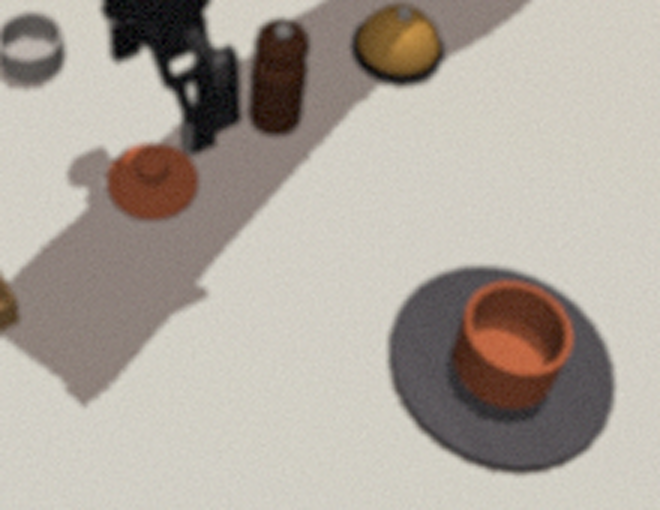

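Ramekin stands upright mid-slate (scene 513,345); gripper is above the lid (152,180). Descend on the knob.

```bash
python3 -m handwheel '[0,0,0,0.02,0,0,0, 0,0,0,0.04,0,0,0, 0,0,0,0.055,0,0,0, 0,0,0,0.055,0,0,0, 0,0,0,0.055,0,0,0, 0,0,0,0.055,0,0,0]'
```

```text
clock: 9.3
eef_pos: [0.6644, 0.0847, 0.0436]
tcp_rot: [1.0, -0.0, 0.001, -0.0]
wrist_force: [-0.5, -0.8, 0.1]
grip_width: 0.997
```

```bash
python3 -m handwheel '[0,0.001,0,0.01,0,0,0, 0,0.001,0,0.0195,0,0,0, 0,0.001,0,0.0195,0,0,0, 0,0.001,0,0.0195,0,0,0]'
python3 -m handwheel '[255,0,0,0,0,0,0, 255,0,0,0,0,0,0, 255,0,0,0,0,0,0, 255,0,0,0,0,0,0, 255,0,0,0,0,0,0, 255,0,0,0,0,0,0, 255,0,0,0,0,0,0, 255,0,0,0,0,0,0]'
python3 -m handwheel '[255,0,0,0,0,0,0, 255,0,0,0,0,0,0, 255,0,0,0,0,0,0, 255,0,0,0,0,0,0, 255,0,0,0,0,0,0, 255,0,0,0,0,0,0]'
```

```text
clock: 9.63
eef_pos: [0.6638, 0.084, 0.0215]
tcp_rot: [1.0, -0.0, -0.001, 0.0]
wrist_force: [-0.7, 0.1, -0.6]
grip_width: 0.999
clock: 10.3
eef_pos: [0.6648, 0.0843, 0.0229]
tcp_rot: [1.0, -0.0, 0.0, -0.0]
wrist_force: [-0.3, -0.0, 4.6]
grip_width: 0.227
clock: 10.8
eef_pos: [0.6648, 0.0843, 0.0229]
tcp_rot: [1.0, -0.0, 0.0, -0.0]
wrist_force: [-0.5, -0.3, 5.0]
grip_width: 0.231
```

```bash
python3 -m handwheel '[255,0,0,-0.02,0,0,0, 255,0,0,-0.05,0,0,0, 255,0,0,-0.08,0,0,0, 255,0,0,-0.11,0,0,0, 255,0,0,-0.12,0,0,0, 255,0,0,-0.12,0,0,0]'
python3 -m handwheel '[255,-0.015,-0.03,0,0,0,0, 255,-0.03,-0.06,0,0,0,0, 255,-0.045,-0.09,0,0,0,0, 255,-0.06,-0.12,0,0,0,0, 255,-0.075,-0.15,0,0,0,0, 255,-0.09,-0.18,0,0,0,0, 255,-0.105,-0.21,0,0,0,0, 255,-0.119,-0.231,0,0,0,0]'
python3 -m handwheel '[255,0,0,0.02,0,0,0, 255,0,0,0.04,0,0,0, 255,0,0,0.05,0,0,0, 255,0,0,0.05,0,0,0, 255,0,0,0.05,0,0,0]'
python3 - <<'E'
from h import *
s=capture("scene");t=capture("top")
im=np.hstack([cv2.resize(a,None,fx=4,fy=4,interpolation=cv2.INTER_CUBIC) for a in(s["frame"][230:360,340:440],t["frame"][175:305,70:170])])
cv2.imwrite("pics/p9.png",im[:,:,::-1])
E
```

```text
clock: 11.3
eef_pos: [0.6659, 0.0846, 0.1455]
tcp_rot: [1.0, -0.0, 0.002, -0.0]
wrist_force: [1.3, 0.7, -0.2]
grip_width: 0.228
clock: 11.97
eef_pos: [0.5429, 0.3177, 0.1403]
tcp_rot: [1.0, 0.001, -0.001, 0.0]
wrist_force: [-0.4, 0.4, -1.3]
grip_width: 0.23
clock: 12.38
eef_pos: [0.5451, 0.3144, 0.0912]
tcp_rot: [1.0, -0.0, -0.001, 0.001]
wrist_force: [0.7, 0.2, -0.6]
grip_width: 0.232
```

View pics/p9.png

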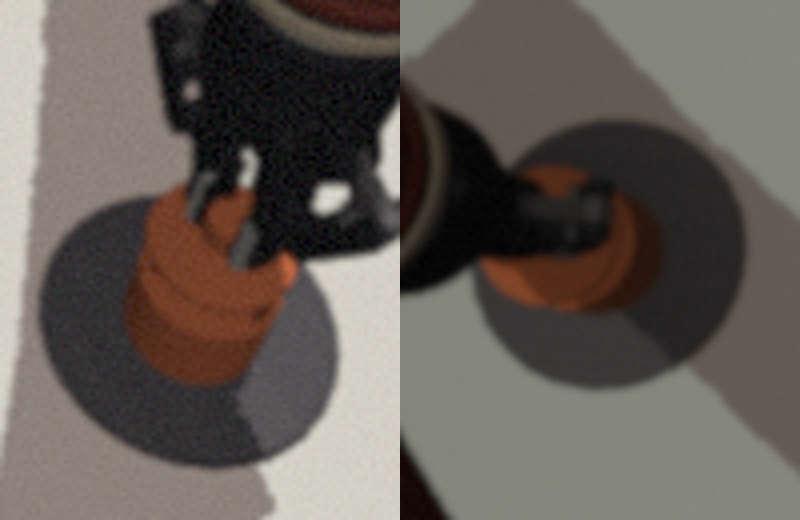

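Lid hangs level just above the ramekin, concentric (scene 215,250 over 200,310). Lower and release.

```bash
python3 -m handwheel '[255,0.001,-0.001,0.006,0,0,0, 255,0.001,-0.001,0.012,0,0,0, 255,0.001,-0.001,0.016,0,0,0, 255,0.001,-0.001,0.019,0,0,0, 255,0.001,-0.001,0.021,0,0,0, 255,0.001,-0.001,0.0215,0,0,0, 255,0.001,-0.001,0.0215,0,0,0]'
```

```text
clock: 13.07
eef_pos: [0.5464, 0.3162, 0.0708]
tcp_rot: [1.0, -0.0, -0.0, 0.0]
wrist_force: [0.1, 0.2, -0.8]
grip_width: 0.227
```

```bash
python3 -m handwheel '[255,0,0,0.001,0,0,0, 255,0,0,0.0015,0,0,0, 255,0,0,0.0015,0,0,0]'
python3 -m handwheel '[0,0,0,0,0,0,0, 0,0,0,0,0,0,0, 0,0,0,0,0,0,0, 0,0,0,0,0,0,0, 0,0,0,0,0,0,0, 0,0,0,0,0,0,0, 0,0,0,0,0,0,0, 0,0,0,0,0,0,0]'
python3 -m handwheel '[0,0,0,-0.03,0,0,0, 0,0,0,-0.06,0,0,0, 0,0,0,-0.09,0,0,0, 0,0,0,-0.11,0,0,0, 0,0,0,-0.11,0,0,0]'
python3 -m handwheel '[0,-0.047,0.186,0,0,0,0, 0,-0.047,0.186,0,0,0,0, 0,-0.047,0.186,0,0,0,0, 0,-0.047,0.186,0,0,0,0, 0,-0.047,0.186,0,0,0,0, 0,-0.047,0.186,0,0,0,0]'
python3 -m handwheel '[0,-0.047,0.186,0,0,0,0, 0,-0.047,0.186,0,0,0,0, 0,-0.047,0.186,0,0,0,0, 0,-0.047,0.186,0,0,0,0, 0,-0.047,0.186,0,0,0,0, 0,-0.047,0.186,0,0,0,0, 0,-0.047,0.186,0.05,0,0,0, 0,-0.047,0.186,0.05,0,0,0]'
python3 -m handwheel '[0,0,0,0,0,0,0, 0,0,0,0,0,0,0]'
python3 - <<'E'
from h import *
s=capture("scene")
cv2.imwrite("pics/p10.png",cv2.resize(s["frame"][130:360,220:440],None,fx=2.6,fy=2.6,interpolation=cv2.INTER_CUBIC)[:,:,::-1])
E
```

```text
clock: 13.32
eef_pos: [0.5467, 0.3164, 0.0699]
tcp_rot: [1.0, -0.0, 0.0, -0.0]
wrist_force: [-1.1, -1.2, 3.1]
grip_width: 0.228
clock: 13.98
eef_pos: [0.5465, 0.3162, 0.0694]
tcp_rot: [1.0, -0.0, -0.0, 0.0]
wrist_force: [-0.1, 0.2, 0.1]
grip_width: 1.0
clock: 14.4
eef_pos: [0.5483, 0.3178, 0.1847]
tcp_rot: [1.0, -0.0, 0.003, -0.002]
wrist_force: [0.1, 0.4, -0.1]
grip_width: 1.002
clock: 14.9
eef_pos: [0.4987, 0.1235, 0.1788]
tcp_rot: [1.0, -0.004, -0.0, 0.002]
wrist_force: [0.8, 0.5, 0.4]
grip_width: 1.0
clock: 15.57
eef_pos: [0.4504, -0.0557, 0.1257]
tcp_rot: [1.0, -0.001, -0.002, -0.0]
wrist_force: [-1.9, -0.1, -2.4]
grip_width: 1.002
clock: 15.73
eef_pos: [0.4524, -0.0551, 0.1297]
tcp_rot: [1.0, 0.0, -0.001, -0.0]
wrist_force: [0.7, -0.1, 0.2]
grip_width: 1.002
```

View pics/p10.png

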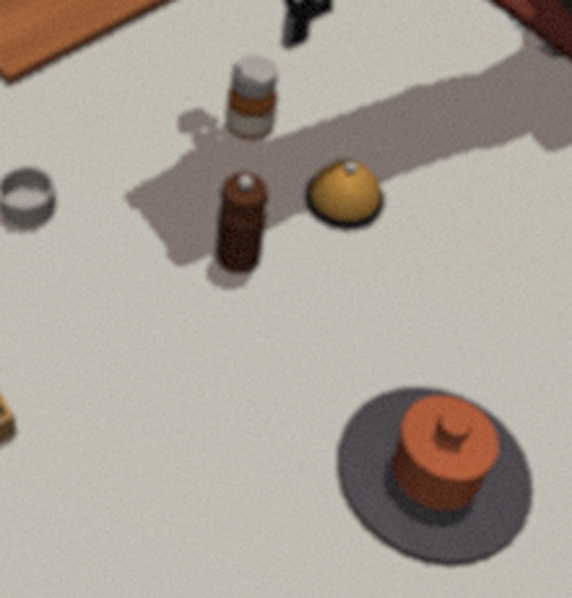

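Lid is seated level on the ramekin (scene 447,450), everything else unmoved; the gripper is over the jar (252,100). Descend to the jar.

```bash
python3 -m handwheel '[0,0,0.001,0.03,0,0,0, 0,0,0.001,0.06,0,0,0, 0,0,0.001,0.08,0,0,0, 0,0,0.001,0.097,0,0,0, 0,0,0.001,0.1,0,0,0, 0,0,0.001,0.1,0,0,0]'
python3 -m handwheel '[255,0,0,0,0,0,0, 255,0,0,0,0,0,0, 255,0,0,0,0,0,0, 255,0,0,0,0,0,0, 255,0,0,0,0,0,0, 255,0,0,0,0,0,0, 255,0,0,0,0,0,0, 255,0,0,0,0,0,0]'
python3 -m handwheel '[255,0,0,0,0,0,0, 255,0,0,0,0,0,0, 255,0,0,0,0,0,0, 255,0,0,0,0,0,0]'
```

```text
clock: 16.28
eef_pos: [0.4527, -0.0564, 0.0298]
tcp_rot: [1.0, 0.0, -0.0, -0.0]
wrist_force: [-0.3, 0.0, 0.4]
grip_width: 0.998
clock: 16.95
eef_pos: [0.4535, -0.057, 0.0312]
tcp_rot: [1.0, -0.0, 0.001, 0.0]
wrist_force: [-3.5, 0.2, 12.2]
grip_width: 0.537
clock: 17.28
eef_pos: [0.4535, -0.057, 0.0312]
tcp_rot: [1.0, -0.0, 0.001, 0.0]
wrist_force: [-2.5, -0.7, 13.9]
grip_width: 0.534
```

```bash
python3 -m handwheel '[255,0,0,-0.02,0,0,0, 255,0,0,-0.04,0,0,0, 255,0,0,-0.06,0,0,0, 255,0,0,-0.08,0,0,0, 255,0,0,-0.1,0,0,0, 255,0,0,-0.1,0,0,0]'
python3 -m handwheel '[255,0.008,0.03,0,0,0,0, 255,0.016,0.06,0,0,0,0, 255,0.025,0.095,0,0,0,0, 255,0.034,0.13,0,0,0,0, 255,0.043,0.165,0,0,0,0, 255,0.052,0.2,0,0,0,0, 255,0.06,0.23,0,0,0,0, 255,0.065,0.244,0,0,0,0]'
python3 -m handwheel '[255,0,0,0.02,0,0,0, 255,0,0,0.045,0,0,0, 255,0,0,0.065,0,0,0, 255,0,0,0.075,0,0,0, 255,0,0,0.075,0,0,0, 255,0,0,0.075,0,0,0]'
```

```text
clock: 17.78
eef_pos: [0.4547, -0.0569, 0.1336]
tcp_rot: [1.0, -0.0, 0.003, 0.001]
wrist_force: [1.0, 0.4, -0.6]
grip_width: 0.535
clock: 18.45
eef_pos: [0.5166, -0.3057, 0.1287]
tcp_rot: [1.0, -0.002, -0.0, 0.001]
wrist_force: [-0.2, -0.0, -1.9]
grip_width: 0.534
clock: 18.95
eef_pos: [0.5173, -0.3006, 0.0544]
tcp_rot: [1.0, -0.0, -0.0, -0.0]
wrist_force: [0.8, 1.0, -1.7]
grip_width: 0.531
```

```bash
python3 -m handwheel '[255,0.001,0,0.003,0,0,0, 255,0.001,0,0.005,0,0,0, 255,0.001,0,0.0065,0,0,0, 255,0.001,0,0.0075,0,0,0, 255,0.001,0,0.0075,0,0,0, 255,0.001,0,0.0075,0,0,0]'
python3 -m handwheel '[0,0,0,0,0,0,0, 0,0,0,0,0,0,0, 0,0,0,0,0,0,0, 0,0,0,0,0,0,0, 0,0,0,0,0,0,0, 0,0,0,0,0,0,0, 0,0,0,0,0,0,0]'
python3 -m handwheel '[0,0,0,-0.03,0,0,0, 0,0,0,-0.06,0,0,0, 0,0,0,-0.09,0,0,0, 0,0,0,-0.12,0,0,0, 0,0,0,-0.12,0,0,0]'
python3 -m handwheel '[0,0.162,-0.231,0,0,0,0, 0,0.162,-0.231,0,0,0,0, 0,0.162,-0.231,0,0,0,0, 0,0.162,-0.231,0,0,0,0, 0,0.162,-0.231,0,0,0,0, 0,0.162,-0.231,0,0,0,0, 0,0.162,-0.231,0,0,0,0, 0,0.162,-0.231,0,0,0,0]'
python3 -m handwheel '[0,0,0,0.06,0,0,0, 0,0,0,0.06,0,0,0, 0,0,0,0.06,0,0,0, 0,0,0,0.06,0,0,0]'
python3 - <<'E'
from h import *
s=capture("scene")
cv2.imwrite("pics/p11.png",cv2.resize(s["frame"][90:260,150:400],None,fx=3,fy=3,interpolation=cv2.INTER_CUBIC)[:,:,::-1])
a=.144;b=np.array([.517,-.301]);ex=np.array([np.cos(a),np.sin(a)])
print(b+.074*ex,b-.08*ex)
E
```

```text
clock: 19.45
eef_pos: [0.5186, -0.3009, 0.0473]
tcp_rot: [1.0, -0.0, 0.0, 0.0]
wrist_force: [0.6, 0.2, 0.6]
grip_width: 0.535
clock: 20.03
eef_pos: [0.5184, -0.3008, 0.0469]
tcp_rot: [1.0, -0.0, -0.0, -0.0]
wrist_force: [-0.0, 0.0, 0.5]
grip_width: 1.0
clock: 20.45
eef_pos: [0.5211, -0.3021, 0.1736]
tcp_rot: [1.0, -0.0, 0.004, 0.002]
wrist_force: [1.8, -0.5, 0.6]
grip_width: 0.996
clock: 21.12
eef_pos: [0.683, -0.0601, 0.1663]
tcp_rot: [1.0, 0.005, 0.001, -0.003]
wrist_force: [-0.9, 1.6, 0.2]
grip_width: 0.998
clock: 21.45
eef_pos: [0.6797, -0.0699, 0.106]
tcp_rot: [1.0, -0.0, -0.001, -0.0]
wrist_force: [0.5, -0.1, 2.0]
grip_width: 1.001
[ 0.59023409 -0.29038079] [ 0.43782801 -0.31248023]
```

View pics/p11.png

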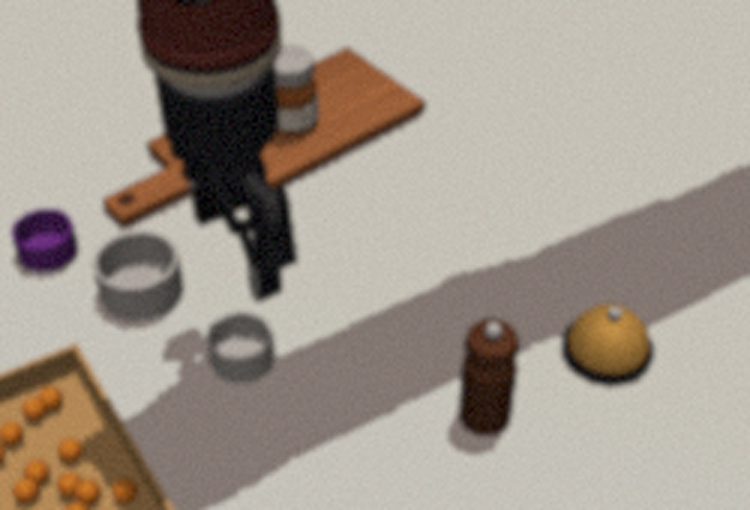

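Jar stands upright mid-board (scene 295,95); gripper is above the small steel cup (240,345), the larger one beside it (138,275), so I go down with jaws slightly narrowed.

```bash
python3 -m handwheel '[35,0.001,0,0.03,0,0,0, 35,0.001,0,0.055,0,0,0, 35,0.001,0,0.075,0,0,0, 35,0.001,0,0.088,0,0,0, 35,0.001,0,0.093,0,0,0, 35,0.001,0,0.093,0,0,0]'
python3 -m handwheel '[255,0,0,0,0,0,0, 255,0,0,0,0,0,0, 255,0,0,0,0,0,0, 255,0,0,0,0,0,0, 255,0,0,0,0,0,0, 255,0,0,0,0,0,0, 255,0,0,0,0,0,0, 255,0,0,0,0,0,0]'
python3 -m handwheel '[255,0,0,0,0,0,0, 255,0,0,0,0,0,0, 255,0,0,0,0,0,0, 255,0,0,0,0,0,0]'
```

```text
clock: 22.0
eef_pos: [0.6816, -0.0699, 0.0142]
tcp_rot: [1.0, -0.0, 0.0, -0.0]
wrist_force: [-0.2, 0.4, 0.8]
grip_width: 0.864
clock: 22.67
eef_pos: [0.683, -0.07, 0.0166]
tcp_rot: [1.0, -0.0, 0.002, 0.0]
wrist_force: [-0.3, -0.3, 5.5]
grip_width: 0.588
clock: 23.0
eef_pos: [0.683, -0.07, 0.0166]
tcp_rot: [1.0, -0.0, 0.002, 0.0]
wrist_force: [-1.0, -0.4, 5.0]
grip_width: 0.593
```

```bash
python3 -m handwheel '[255,0,0,-0.02,0,0,0, 255,0,0,-0.05,0,0,0, 255,0,0,-0.08,0,0,0, 255,0,0,-0.11,0,0,0, 255,0,0,-0.14,0,0,0, 255,0,0,-0.14,0,0,0]'
python3 -m handwheel '[255,-0.02,0.02,0,0,0,0, 255,-0.045,0.045,0,0,0,0, 255,-0.07,0.07,0,0,0,0, 255,-0.095,0.095,0,0,0,0, 255,-0.12,0.12,0,0,0,0, 255,-0.145,0.145,0,0,0,0, 255,-0.17,0.17,0,0,0,0, 255,-0.195,0.195,0,0,0,0]'
python3 -m handwheel '[255,-0.025,0.025,0,0,0,0, 255,-0.04,0.04,0,0,0,0, 255,-0.048,0.0475,0,0,0,0, 255,-0.048,0.0475,0.03,0,0,0, 255,-0.048,0.0475,0.06,0,0,0, 255,-0.048,0.0475,0.09,0,0,0, 255,-0.048,0.0475,0.11,0,0,0, 255,-0.048,0.0475,0.11,0,0,0]'
python3 -m handwheel '[255,0,0,0,0,0,0, 255,0,0,0,0,0,0]'
```

```text
clock: 23.5
eef_pos: [0.6851, -0.0697, 0.163]
tcp_rot: [1.0, -0.0, 0.006, 0.0]
wrist_force: [1.5, 0.9, -0.2]
grip_width: 0.586
clock: 24.17
eef_pos: [0.4855, -0.2659, 0.1552]
tcp_rot: [1.0, -0.0, 0.001, 0.001]
wrist_force: [0.4, -1.1, -0.3]
grip_width: 0.588
clock: 24.83
eef_pos: [0.437, -0.31, 0.0405]
tcp_rot: [1.0, 0.001, -0.002, -0.002]
wrist_force: [-1.0, 0.3, -0.3]
grip_width: 0.588
clock: 25.0
eef_pos: [0.4398, -0.3124, 0.0457]
tcp_rot: [1.0, 0.0, 0.001, 0.001]
wrist_force: [0.2, -0.4, -0.6]
grip_width: 0.586
```

```bash
python3 -m handwheel '[255,0,0,0.005,0,0,0, 255,0,0,0.009,0,0,0, 255,0,0,0.011,0,0,0, 255,0,0,0.0125,0,0,0, 255,0,0,0.0135,0,0,0, 255,0,0,0.0135,0,0,0, 255,0,0,0.0135,0,0,0]'
python3 -m handwheel '[0,0,0,0,0,0,0, 0,0,0,0,0,0,0, 0,0,0,0,0,0,0, 0,0,0,0,0,0,0, 0,0,0,0,0,0,0, 0,0,0,0,0,0,0, 0,0,0,0,0,0,0]'
python3 -m handwheel '[0,0,0,-0.03,0,0,0, 0,0,0,-0.06,0,0,0, 0,0,0,-0.1,0,0,0, 0,0,0,-0.14,0,0,0, 0,0,0,-0.15,0,0,0, 0,0,0,-0.15,0,0,0]'
python3 -m handwheel '[0,0.056,-0.193,0,0,0,0, 0,0.056,-0.193,0,0,0,0, 0,0.056,-0.193,0,0,0,0, 0,0.056,-0.193,0,0,0,0, 0,0.056,-0.193,0,0,0,0, 0,0.056,-0.193,0,0,0,0]'
python3 -m handwheel '[0,0.056,-0.193,0,0,0,0, 0,0.056,-0.193,0,0,0,0, 0,0.056,-0.193,0,0,0,0, 0,0.056,-0.193,0,0,0,0, 0,0.056,-0.193,0,0,0,0, 0,0.056,-0.193,0,0,0,0, 0,0.056,-0.193,0,0,0,0, 0,0.056,-0.193,0,0,0,0]'
python3 - <<'E'
from h import *
s=capture("scene")
im=s["frame"].copy()
a=.144;b=np.array([.517,-.301,.016]);ex=np.array([np.cos(a),np.sin(a),0])
for p in(b,b+.074*ex,b-.08*ex):cv2.circle(im,tuple(np.int32(pt2px(s,p)[0]+.5)),0,(0,255,0),-1)
cv2.imwrite("pics/p12.png",cv2.resize(im[80:260,170:390],None,fx=3.3,fy=3.3,interpolation=cv2.INTER_CUBIC)[:,:,::-1])
E
```

```text
clock: 25.58
eef_pos: [0.4386, -0.3124, 0.0324]
tcp_rot: [1.0, -0.0, 0.0, 0.0]
wrist_force: [-8.1, 5.6, 21.4]
grip_width: 0.587
clock: 26.17
eef_pos: [0.4383, -0.3122, 0.0303]
tcp_rot: [1.0, -0.0, -0.0, -0.0]
wrist_force: [-0.7, -0.3, -0.3]
grip_width: 0.999
clock: 26.67
eef_pos: [0.4403, -0.3134, 0.1846]
tcp_rot: [1.0, -0.0, 0.003, 0.002]
wrist_force: [0.3, -0.5, -0.0]
grip_width: 1.0
clock: 27.17
eef_pos: [0.4958, -0.1112, 0.1797]
tcp_rot: [1.0, 0.005, 0.0, -0.001]
wrist_force: [0.1, 0.7, 0.1]
grip_width: 1.003
clock: 27.83
eef_pos: [0.55, 0.073, 0.1793]
tcp_rot: [1.0, -0.0, -0.001, 0.0]
wrist_force: [-0.9, -1.4, 0.2]
grip_width: 0.999
```

View pics/p12.png

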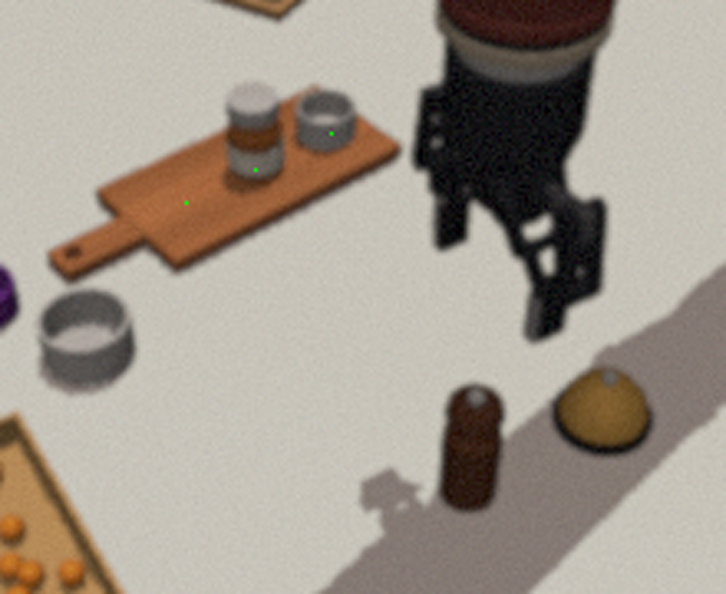

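Cup and jar stand in line on the board (scene cup 325,120, jar 253,130), a gap between them; gripper is above the mill (472,445). Pick the mill.

```bash
python3 -m handwheel '[0,0,0,0.03,0,0,0, 0,0,0,0.05,0,0,0, 0,0,0,0.05,0,0,0, 0,0,0,0.05,0,0,0]'
```

```text
clock: 28.22
eef_pos: [0.5497, 0.0722, 0.1298]
tcp_rot: [1.0, -0.001, -0.001, 0.0]
wrist_force: [-0.2, 0.1, 0.4]
grip_width: 1.0
```

```bash
python3 -m handwheel '[0,0.003,-0.001,0.03,0,0,0, 0,0.003,-0.001,0.055,0,0,0, 0,0.003,-0.001,0.075,0,0,0, 0,0.003,-0.001,0.086,0,0,0, 0,0.003,-0.001,0.09,0,0,0, 0,0.003,-0.001,0.09,0,0,0]'
python3 -m handwheel '[255,0,0,0,0,0,0, 255,0,0,0,0,0,0, 255,0,0,0,0,0,0, 255,0,0,0,0,0,0, 255,0,0,0,0,0,0, 255,0,0,0,0,0,0, 255,0,0,0,0,0,0, 255,0,0,0,0,0,0]'
python3 -m handwheel '[255,0,0,0,0,0,0, 255,0,0,0,0,0,0, 255,0,0,0,0,0,0, 255,0,0,0,0,0,0]'
```

```text
clock: 28.72
eef_pos: [0.5538, 0.0744, 0.0409]
tcp_rot: [1.0, -0.0, 0.0, 0.0]
wrist_force: [-0.1, -0.5, 0.4]
grip_width: 1.004
clock: 29.38
eef_pos: [0.5543, 0.0745, 0.0416]
tcp_rot: [1.0, -0.0, 0.001, 0.0]
wrist_force: [-0.1, -1.4, 6.1]
grip_width: 0.453
clock: 29.72
eef_pos: [0.5543, 0.0745, 0.0417]
tcp_rot: [1.0, -0.0, 0.001, 0.0]
wrist_force: [-1.0, -2.4, 7.3]
grip_width: 0.447
```

```bash
python3 -m handwheel '[255,0,0,-0.02,0,0,0, 255,0,0,-0.05,0,0,0, 255,0,0,-0.08,0,0,0, 255,0,0,-0.11,0,0,0, 255,0,0,-0.13,0,0,0, 255,0,0,-0.13,0,0,0]'
python3 -m handwheel '[255,0.01,0.025,0,0,0,0, 255,0.02,0.06,0,0,0,0, 255,0.03,0.095,0,0,0,0, 255,0.037,0.13,0,0,0,0, 255,0.037,0.165,0,0,0,0, 255,0.037,0.2,0,0,0,0, 255,0.037,0.235,0,0,0,0, 255,0.037,0.27,0,0,0,0]'
python3 -m handwheel '[255,0,0.035,0,0,0,0, 255,0,0.065,0,0,0,0, 255,0,0.085,0,0,0,0, 255,0,0.0945,0,0,0,0, 255,0,0.0945,0,0,0,0, 255,0,0.0945,0.03,0,0,0, 255,0,0.0945,0.06,0,0,0, 255,0,0.0945,0.085,0,0,0]'
python3 -m handwheel '[255,0,0,0.01,0,0,0, 255,0,0,0.01,0,0,0, 255,0,0,0.01,0,0,0]'
```

```text
clock: 30.22
eef_pos: [0.5557, 0.0754, 0.1755]
tcp_rot: [1.0, -0.0, 0.004, -0.0]
wrist_force: [0.7, -0.2, -1.1]
grip_width: 0.451
clock: 30.88
eef_pos: [0.5896, -0.1968, 0.1693]
tcp_rot: [1.0, -0.0, -0.001, -0.0]
wrist_force: [0.9, -0.1, -1.8]
grip_width: 0.447
clock: 31.55
eef_pos: [0.5906, -0.2867, 0.0837]
tcp_rot: [1.0, 0.001, -0.0, -0.001]
wrist_force: [0.1, -0.3, -2.4]
grip_width: 0.449
clock: 31.8
eef_pos: [0.5909, -0.2884, 0.0759]
tcp_rot: [1.0, 0.001, 0.0, -0.0]
wrist_force: [0.6, -0.1, -1.4]
grip_width: 0.447
```

Lower 18 mm, release, retreat, and check.

```bash
python3 -m handwheel '[255,0,0.001,0.006,0,0,0, 255,0,0.001,0.011,0,0,0, 255,0,0.001,0.014,0,0,0, 255,0,0.001,0.016,0,0,0, 255,0,0.001,0.0175,0,0,0, 255,0,0.001,0.018,0,0,0, 255,0,0.001,0.018,0,0,0]'
python3 -m handwheel '[255,0,0,0.001,0,0,0, 255,0,0,0.001,0,0,0]'
```

```text
clock: 32.38
eef_pos: [0.5905, -0.2908, 0.0578]
tcp_rot: [1.0, -0.0, 0.0, 0.0]
wrist_force: [-0.5, -0.3, 0.1]
grip_width: 0.448
clock: 32.55
eef_pos: [0.5908, -0.2909, 0.0577]
tcp_rot: [1.0, -0.0, 0.0, 0.0]
wrist_force: [-3.2, 0.5, 8.3]
grip_width: 0.444
```

```bash
python3 -m handwheel '[0,0,0,0,0,0,0, 0,0,0,0,0,0,0, 0,0,0,0,0,0,0, 0,0,0,0,0,0,0, 0,0,0,0,0,0,0, 0,0,0,0,0,0,0, 0,0,0,0,0,0,0]'
python3 -m handwheel '[0,0,0,-0.03,0,0,0, 0,0,0,-0.06,0,0,0, 0,0,0,-0.1,0,0,0, 0,0,0,-0.14,0,0,0, 0,0,0,-0.16,0,0,0, 0,0,0,-0.16,0,0,0]'
python3 -m handwheel '[0,-0.1,-0.27,0,0,0,0, 0,-0.1,-0.27,0,0,0,0, 0,-0.1,-0.27,0,0,0,0, 0,-0.1,-0.27,0,0,0,0, 0,-0.1,-0.27,0,0,0,0, 0,-0.1,-0.27,0,0,0,0, 0,-0.1,-0.27,0,0,0,0, 0,-0.1,-0.27,0,0,0,0]'
python3 -m handwheel '[0,0,0,0,0,0,0, 0,0,0,0,0,0,0, 0,0,0,0,0,0,0]'
python3 - <<'E'
from h import *
t=capture("top");s=capture("scene");save(s,"end_s.png")
a=.144;b=np.array([.517,-.301,.016]);ex=np.array([np.cos(a),np.sin(a),0])
cv2.imwrite("pics/end.png",np.hstack([cv2.resize(t["frame"][160:320,375:475],None,fx=3.4,fy=3.4,interpolation=cv2.INTER_CUBIC),cv2.resize(s["frame"][100:260,180:310],None,fx=3.4,fy=3.4,interpolation=cv2.INTER_CUBIC)])[:,:,::-1])
for n,p in(("jar cap",b+[0,0,.07]),("mill ball",b+.074*ex+[0,0,.1]),("cup rim",b-.08*ex+[0,0,.028])):print(n,((pt2px(t,p)[0]-[375,160])*3.4).round(),((pt2px(s,p)[0]-[180,100])*3.4+[340,0]).round())
E
```

```text
clock: 33.13
eef_pos: [0.5904, -0.2907, 0.0563]
tcp_rot: [1.0, -0.0, -0.0, -0.0]
wrist_force: [0.6, -0.2, 1.0]
grip_width: 1.0
clock: 33.63
eef_pos: [0.5928, -0.2916, 0.2231]
tcp_rot: [1.0, -0.0, 0.004, 0.002]
wrist_force: [-0.3, 0.5, 0.2]
grip_width: 0.997
clock: 34.3
eef_pos: [0.4883, -0.0129, 0.2167]
tcp_rot: [1.0, 0.004, 0.0, -0.001]
wrist_force: [1.6, 0.4, 0.6]
grip_width: 0.998
clock: 34.55
eef_pos: [0.4906, -0.022, 0.2162]
tcp_rot: [1.0, -0.001, -0.0, 0.0]
wrist_force: [1.1, 0.4, 0.2]
grip_width: 0.998
jar cap [210. 288.] [565.  32.]
mill ball [202. 148.] [482.  34.]
cup rim [210. 431.] [645.  39.]
```

View pics/end.png

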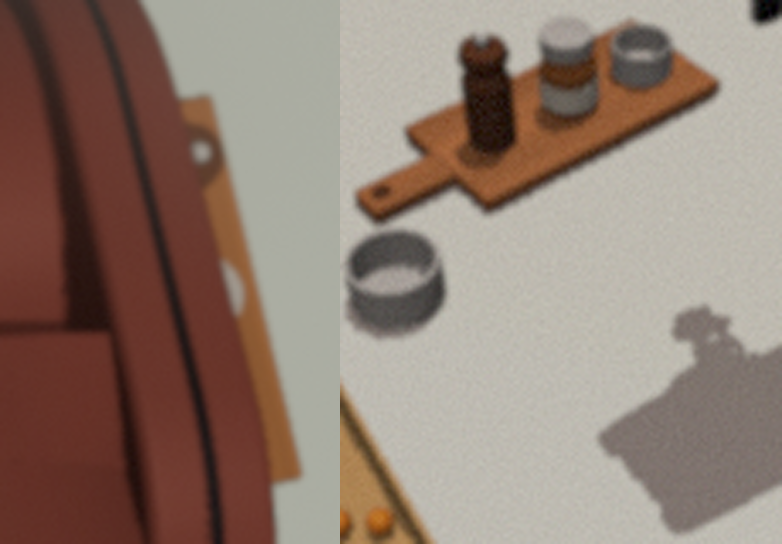

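View pics/end_s.png

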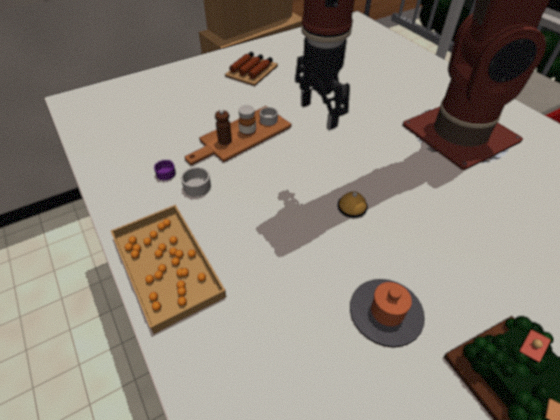

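Both end views show jar (567,65), mill (488,95) and cup (641,55) standing in line on the board, bell and ramekin with lid in place. The mill appears to lean slightly; I'll clear the arm and check with numbers from above.

```bash
python3 -m handwheel '[0,0.03,-0.17,0,0,0,0, 0,0.03,-0.17,0,0,0,0, 0,0.03,-0.17,0,0,0,0, 0,0.03,-0.17,0,0,0,0, 0,0.03,-0.17,0,0,0,0, 0,0.03,-0.17,0,0,0,0, 0,0.03,-0.17,0,0,0,0]'
python3 -m handwheel '[0,0,0,0,0,0,0, 0,0,0,0,0,0,0, 0,0,0,0,0,0,0]'
python3 - <<'E'
from h import *
t=capture("top");s=capture("scene")
a=.144;b=np.array([.517,-.301,.016]);ex=np.array([np.cos(a),np.sin(a),0])
A=cv2.resize(t["frame"][160:320,375:475],None,fx=3.4,fy=3.4,interpolation=cv2.INTER_CUBIC)
B=cv2.resize(s["frame"][100:260,180:310],None,fx=3.4,fy=3.4,interpolation=cv2.INTER_CUBIC)
for n,o,h in(("jar",b,.07),("mill",b+.074*ex,.1),("cup",b-.08*ex,.028)):
    for c,I,o2 in((t,A,[375,160]),(s,B,[180,100])):
        q=[tuple(np.int32((pt2px(c,p)[0]-o2+.5)*3.4)) for p in(o,o+[0,0,h])]
        cv2.line(I,*[tuple(map(int,z)) for z in q],(0,255,0),1)
cv2.imwrite("pics/end2.png",np.hstack([A,B])[:,:,::-1])
E
```

```text
clock: 35.23
eef_pos: [0.5207, 0.1488, 0.2159]
tcp_rot: [1.0, -0.0, -0.0, -0.0]
wrist_force: [-0.2, -1.4, 0.2]
grip_width: 0.997
clock: 35.48
eef_pos: [0.5207, 0.1477, 0.2164]
tcp_rot: [1.0, -0.001, 0.0, 0.0]
wrist_force: [-0.4, 0.1, -0.2]
grip_width: 1.002
```

View pics/end2.png

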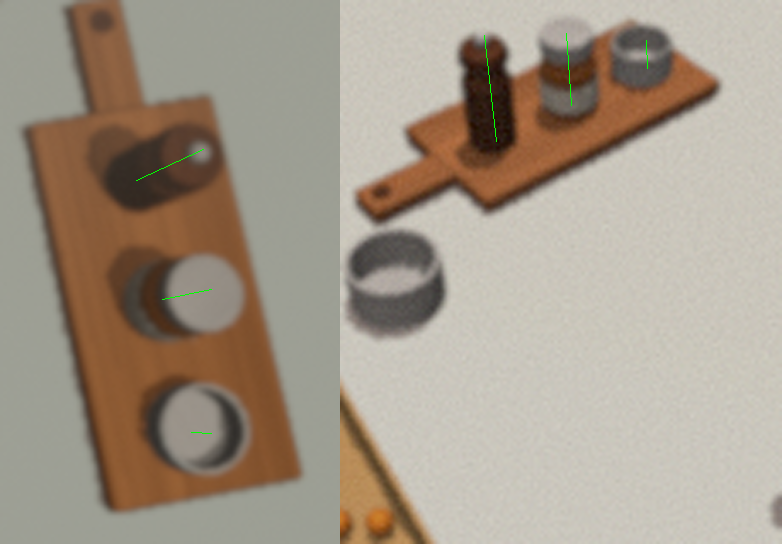

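Drawn upright axes match: mill ball (200,152), jar cap (204,293) and cup rim (204,428) are all within a few mm of target, so the lean was perspective. Handing in.

```bash
python3 -c "
from cell import ticket,robot
print(ticket.job_done(),robot.sense()['clock'])"
```

```text
the job is handed in; nothing more can be done
the job is handed in; nothing more can be done
```

The table is laid and handed in at about 36 s of the 136 s allowed. The ramekin stands mid-slate with its lid on. The jar, mill and steel cup stand in line on the oak board, and the gripper was open and well clear.

- **Board:** in both camera views the jar cap, mill ball and cup rim lie within roughly 2–4 mm of where upright items on target would appear. The gaps come to about 30 mm.
- **Upright:** the mill looked tilted in one picture. A projected vertical axis matched it, so that was perspective.
- **Ramekin and lid:** the ramekin was set down within about 2 mm of the slate centre. The lid was lowered to its expected seated height and looked level and concentric. I did not measure its final offset.
- **Bell:** it looks unmoved in the final picture. This was judged by eye, not measured.
- **Disagreements:** the two cameras differed by about 2–4 mm, and I relied on the top view. Setting the cup down pressed about 23 N at the wrist, more than the other placings but far below the limit.

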